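Rack the chamfered kiln props

ROBOT

A 7-joint arm with a two-finger parallel gripper is mounted at the origin on the work surface. World frame = base frame: x ahead of the robot, y to its left, z up, the work surface at z = 0. Lengths are in m, angles in rad, forces in N, time in s.
With the tool pointing down it reaches from about 0.425 to 0.875 m from the base axis. Payload 8.4 kg.
Tool frame: the origin (TCP) lies midway between the tips of the shut fingers; the grasp point (between the pads) lies 19 mm behind it; z points along the fingers, y is the direction in which the jaws open and shut (so a half turn about z gives the same grasp; the last joint's range is limited). The gripper opens to 85 mm and grips with 20 to 120 N. Pads are 22 mm wide; open, the fingers measure 114 mm over their backs; the gripper's body (76 mm by 85 mm) begins 54 mm behind the grasp point. The pads swing forward as they close: fully open they stand 13 mm farther back than shut.
Start: joints at [1.019, 0.333, 0.04, 1.465, -0.013, 1.343, -0.059], TCP at [0.284, -0.584, 0.231] pointing down, gripper open.
Joint ranges: [-2.58, 2.58], [-0.38, 2.09], [-1.3, 1.39], [0.25, 2.4], [-1.5, 4.64], [0.08, 2.09], [-2.65, 2.65]. Speed limits (rad/s): [2.22, 2.22, 2.79, 2.79, 3.14, 3.14, 3.14].

INTERFACE

Orientations are given as a 3x3 rotation matrix whose columns are the frame's x, y, z axes.
In Python, from bench import ctrl gives the robot as it stands. The module is installed in compiled form; this text tells all that it offers. Calls block until the motion is done:
- ctrl.move_to(position, orientation): joint-space move of the TCP to a pose.
- ctrl.line_to(position, feed=0.15, rot=None): straight line of the TCP; rot=None keeps the orientation; feed is the mean speed in m/s.
- ctrl.set_joints(angles): joint-space move.
- ctrl.command_gripper(opening): opening from 0.0 (shut) to 1.0 (fully open); the grip force is fixed at half the most; returns when the fingers have stopped.
- ctrl.pause(seconds).
- ctrl.solve_ik(position, orientation): joint angles nearest the present ones, or None.
- ctrl.observe(): the state.
- ctrl.snapshot(name): name is "side" or "top"; returns the picture (480x640x3 uint8, red, green, blue); there is no depth.
- ctrl.camera_model(name): a dict with "fx", "fy", "cx", "cy" (pixels), "world_to_cam" (4x4, takes a point from world to camera coordinates). Camera axes: x right, y up, looking along -z (the intrinsics and any distortion apply to the point x, -y, -z); pixel columns grow to the right and rows downward; lengths in m; the calibration is good to about 2 mm. A picture is of the moment at which its call begins. camera_model takes no time and is no camera call.
A pose or a line that the arm cannot do raises ctrl.IKError and nothing moves.
- ctrl.job_done(): hands the job in, once; it reports no verdict.
The state is a dict: "time_s": time; "joint_positions": joint angles; "qvel": joint speeds; "tau": joint torques, N m; "position": TCP position; "tcp_rot": TCP orientation; "ft_force": force on the tool from outside, world axes, zero at the start; "moment": the same for the moment, N m; "grip_width": opening from 0.0 (shut) to 1.0 (fully open).
Only numpy, scipy, OpenCV 4.12 (cv2) and the standard library are available. Lean on these libraries where they do the work, as an engineer would, in place of code of your own. Each camera call takes 0.05 s, during which the arm holds its last target. There are 200 camera calls.

TASK

Three kiln props stand on the white tile in the low grey tray. Put the two with chamfered ends (dark brown bevels) into the two bores of the pale green rack block, one in each, standing upright and fully down, lowering each one into its bore before you let go. Leave the square-ended prop standing where it is.

Things in the scene. Friction and masses are not known exactly. Their poses are not given: they have to be found in the camera images.
- prop_a: buff ceramic cylinder, 32 mm diameter, 90 mm tall, 140 g, both ends chamfered 6 mm at 45 degrees (chamfers dark brown: from above a dark ring round a 20 mm buff disc). Origin: centre of its foot, z up. Stands on a white tile 12 mm above the bench in a grey tray with a 20 mm high rim; three props in a row, any order, centres 80 mm or more apart. One of two alike.
- prop_b: buff ceramic cylinder, 32 mm diameter, 90 mm tall, 140 g, both ends chamfered 6 mm at 45 degrees (chamfers dark brown: from above a dark ring round a 20 mm buff disc). Origin: centre of its foot, z up. Stands on a white tile 12 mm above the bench in a grey tray with a 20 mm high rim; three props in a row, any order, centres 80 mm or more apart. The other of two alike.
- prop_square: the odd one out, to be left alone: a buff ceramic prop of the same size (32 mm diameter, 90 mm tall), plain square ends, no brown, standing in the same tray row. Origin at the centre of its foot, z up.
- rack: fixed pale green painted block, 110 (x) by 190 (y) by 38 mm tall, origin at the centre of its underside on the bench, z up. Two blind bores from above at x = 0, y = +45 and -45 mm: 45 mm diameter, 30 mm deep, 3 mm chamfered mouth, flat black floor 8 mm above the bench; a seated prop stands 60 mm proud. Left or right of the tray, turned up to 20 degrees.

How it is judged:
At the end, for the whole second after the job is handed in: Each chamfered prop stands in its own bore: foot within 13 mm of the bore's centre along each of the rack's axes and within 7 mm of the bore's floor, upright within 10 degrees, at rest; the square-ended prop stands upright within 25 mm of where it was (x of prop_a in the frame of rack between -0.013 and 0.013 m and (y of prop_a in the frame of rack between 0.032 and 0.058 m or y of prop_a in the frame of rack between -0.058 and -0.032 m) and z of each of prop_a, prop_b in the frame of rack below 0.015 m and angle between each of prop_a, prop_b, prop_square's own z axis and vertical below 0.17 rad and linear speed of each of prop_a, prop_b below 0.02 m/s and x of prop_b in the frame of rack between -0.013 and 0.013 m and (y of prop_b in the frame of rack between 0.032 and 0.058 m or y of prop_b in the frame of rack between -0.058 and -0.032 m) and distance of prop_square from where it was at the start of the episode below 0.025 m); the robot touches nothing.
It fails at once if the square-ended prop was moved more than 25 mm or tipped over (distance of prop_square from where it was at the start of the episode above 0.025 m or angle between prop_square's own z axis and vertical above 0.5 rad).
It fails at once if a chamfered prop was let go over the rack with its foot still above the bore's mouth ((x of prop_a in the frame of rack between -0.06 and 0.06 m and y of prop_a in the frame of rack between -0.1 and 0.1 m and z of prop_a in the frame of rack above 0.04 m and contact force between the fingers and prop_a below 0.05 N) or (x of prop_b in the frame of rack between -0.06 and 0.06 m and y of prop_b in the frame of rack between -0.1 and 0.1 m and z of prop_b in the frame of rack above 0.04 m and contact force between the fingers and prop_b below 0.05 N)).
It also fails if it takes over 64 s, if anything falls off the work surface, if the arm or the gripper's body presses on something with over 40 N, if the wrist force passes 120 N, or if a joint passes its speed limit or range.

## Working session

There is one attempt and no reset: what is moved stays moved. The work goes in short steps, each a Python script; the robot and the scene stay as the last script left them, time stands still between calls to the robot, and variables do not carry over. Pictures are saved under pics/ and viewed, about 8 in all and at most 12, crops included, and the job is handed in when it is done.

```bash
mkdir -p pics; python3 - <<'E'
from bench import ctrl
import cv2,numpy as np
np.set_printoptions(precision=4,suppress=True)
for n in("top","side"):
    im=ctrl.snapshot(n); cv2.imwrite(f"pics/{n}0.png",im[:,:,::-1]); m=ctrl.camera_model(n); print(n,m)
s=ctrl.observe();print(s["position"],s["tcp_rot"],s["time_s"],s["ft_force"])
E
```

```text
top {'fx': 507.018820585436, 'fy': 507.018820585436, 'cx': 319.20850742815577, 'cy': 243.12771463203813, 'world_to_cam': array([[-0.027 , -0.9992, -0.03  ,  0.0372],
       [ 0.9894, -0.031 ,  0.1418, -0.5065],
       [-0.1427, -0.0258,  0.9894, -0.8857],
       [ 0.    ,  0.    ,  0.    ,  1.    ]])}
side {'fx': 439.7886473404438, 'fy': 439.7886473404438, 'cx': 318.3976595561795, 'cy': 242.36087175338994, 'world_to_cam': array([[ 0.981 , -0.1941,  0.0071, -0.5205],
       [ 0.1338,  0.7017,  0.6998, -0.1065],
       [-0.1408, -0.6856,  0.7143, -0.8155],
       [ 0.    ,  0.    ,  0.    ,  1.    ]])}
[ 0.2841 -0.5841  0.2305] [[ 0.8992  0.4374 -0.0007]
 [ 0.4374 -0.8992  0.0013]
 [-0.0001 -0.0015 -1.    ]] 0.1 [-0.2554  0.1961  0.0687]
```

View pics/top0.png

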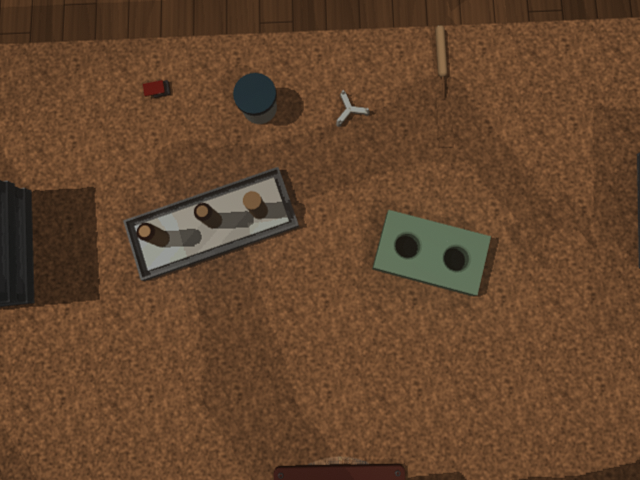

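View pics/side0.png

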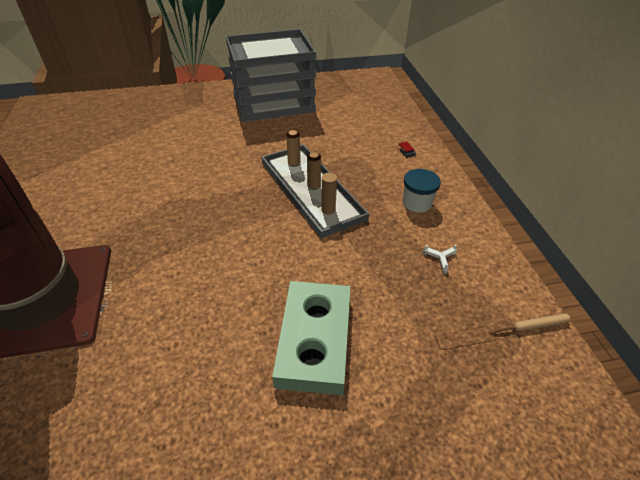

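Top view: chamfered props near (147,231) and (204,211), square one at (253,201) with no dark ring. Rack bores are near (406,245) and (455,258). Next I measure these.

```bash
cat >h.py <<'E'
import numpy as np,cv2
np.set_printoptions(precision=4,suppress=True)
from bench import ctrl
def ray(n,px,z):
    m=ctrl.camera_model(n);W=m["world_to_cam"];R=W[:3,:3]
    c=-R.T@W[:3,3]
    d=R.T@np.array([(px[0]-m["cx"])/m["fx"],-(px[1]-m["cy"])/m["fy"],-1])
    return c+d*(z-c[2])/d[2]
def proj(n,p):
    m=ctrl.camera_model(n);q=m["world_to_cam"]@np.r_[p,1]
    return np.array([m["cx"]+m["fx"]*q[0]/-q[2],m["cy"]+m["fy"]*q[1]/q[2]])
def rack(n,im):
    h=cv2.cvtColor(im,cv2.COLOR_RGB2HSV)
    g=cv2.inRange(h,(40,40,60),(90,255,255))
    cs,hi=cv2.findContours(g,cv2.RETR_CCOMP,cv2.CHAIN_APPROX_NONE)
    i=max(range(len(cs)),key=lambda k:cv2.contourArea(cs[k]))
    holes=[c for c,q in zip(cs,hi[0]) if q[3]==i and cv2.contourArea(c)>50]
    return cs[i],holes
E
python3 - <<'E'
from h import *
T=cv2.imread("pics/top0.png")[:,:,::-1];S=cv2.imread("pics/side0.png")[:,:,::-1]
for n,im in(("top",T),("side",S)):
    c,hs=rack(n,np.ascontiguousarray(im))
    if n=="top":
        w=np.array([ray(n,p[0],.038)[:2] for p in c]);r=cv2.minAreaRect((w*1000).astype(np.float32));print("outline",r)
    for q in hs:
        w=np.array([ray(n,p[0],.038)[:2] for p in q]);e=cv2.fitEllipse((w*1000).astype(np.float32));print(n,"hole",e,w.mean(0),cv2.moments(q)["m10"]/cv2.contourArea(q))
crop=T[160:290,115:305];a=cv2.resize(crop,None,fx=4.2,fy=4.2,interpolation=cv2.INTER_CUBIC)
cv2.imwrite("pics/c_top.png",a[:,:,::-1])
crop=S[120:230,260:370];a=cv2.resize(crop,None,fx=5.4,fy=5.4,interpolation=cv2.INTER_CUBIC)
cv2.imwrite("pics/c_side.png",a[:,:,::-1])
E
```

```text
outline ((485.20098876953125, -179.13404846191406), (190.50962829589844, 110.22885131835938), 73.16263580322266)
top hole ((472.3241882324219, -220.9743194580078), (44.36835861206055, 45.88954162597656), 72.14126586914062) [ 0.4723 -0.2218] 455.35709504685406
top hole ((498.13873291015625, -135.01577758789062), (44.1009521484375, 46.43886947631836), 89.93817138671875) [ 0.4982 -0.1352] 406.4848174684408
side hole ((471.6252746582031, -231.76307678222656), (30.068403244018555, 43.914268493652344), 68.07014465332031) [ 0.47   -0.2303] 310.5404896421845
side hole ((496.7171325683594, -147.09457397460938), (26.961620330810547, 42.75053405761719), 61.174190521240234) [ 0.4948 -0.1455] 315.9405017921147
```

View pics/c_top.png

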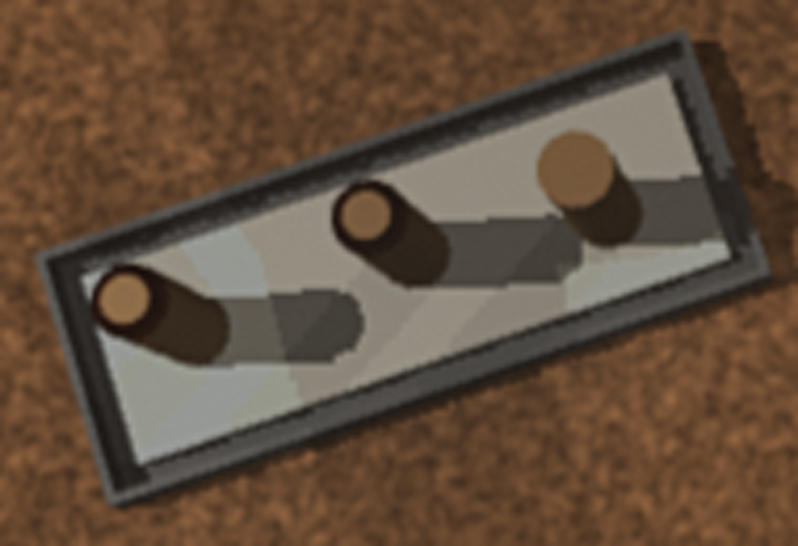

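View pics/c_side.png

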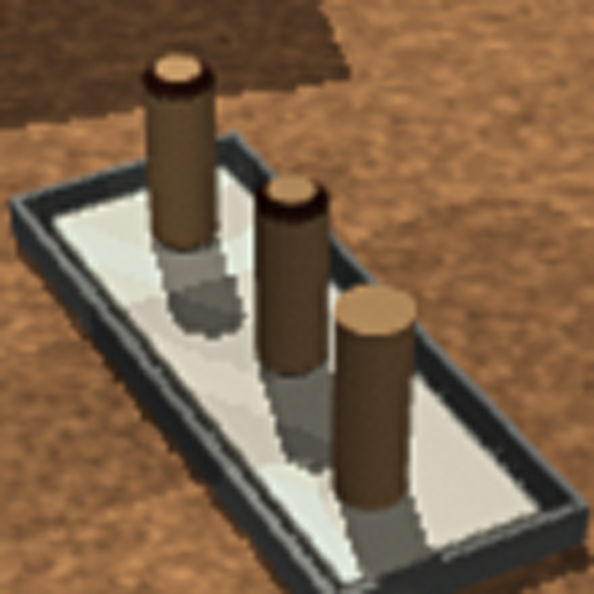

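```bash
python3 - <<'E'
from h import *
T=[(144.2,230.8),(201.8,210.8),(251.5,200.1)];S=[(292.7,132.2),(313.9,154.8),(329,177)]
im=cv2.imread("pics/top0.png");g=im[:,:,2]
P=[]
for i,(t,s) in enumerate(zip(T,S)):
    # refine disc in top: bright-brown connected blob around seed
    h=cv2.cvtColor(im,cv2.COLOR_BGR2HSV)
    m=((h[:,:,1]>85)&(h[:,:,2]>75)).astype(np.uint8); k=np.zeros_like(m);cv2.circle(k,(round(t[0]),round(t[1])),11,1,-1)
    n,l,st,c=cv2.connectedComponentsWithStats(m&k); j=l[round(t[1]),round(t[0])]
    print(i,"blob",c[j],st[j]); 
    p=ray("top",t,.102);q=ray("side",s,.102);pb=ray("top",c[j],.102);print(p,pb,q,proj("side",pb)); P.append(pb)
d=P[0]-P[2];print(np.linalg.norm(P[0]-P[1]),np.linalg.norm(P[1]-P[2]),np.degrees(np.arctan2(d[0],d[1])),[np.hypot(*p[:2]) for p in P])
def R(a): # jaw (y) axis at yaw a
    y=np.array([np.cos(a),np.sin(a),0]);z=np.array([0,0,-1.]);return np.c_[np.cross(y,z),y,z]
for p in P[:2]+[np.array([.4723,-.2210,0]),np.array([.4982,-.1352,0])]:
    for a in (16,-16,0,164,180,196):
        q=ctrl.solve_ik([*p[:2],.06],R(np.radians(a)));q2=ctrl.solve_ik([*p[:2],.2],R(np.radians(a)));print(a,q,q2 is not None)
E
```

```text
0 blob [144.1304 230.6957] [139 225  12  12 115]
[0.5287 0.32   0.102 ] [0.5289 0.3201 0.102 ] [0.5312 0.3185 0.102 ] [291.6109 131.9422]
1 blob [201.6636 210.7091] [196 205  12  12 110]
[0.5604 0.2208 0.102 ] [0.5605 0.2211 0.102 ] [0.563  0.2184 0.102 ] [312.5755 154.2371]
2 blob [251.5792 199.9768] [243 191  19  19 259]
[0.5762 0.135  0.102 ] [0.5765 0.1349 0.102 ] [0.5789 0.1336 0.102 ] [327.7448 176.7758]
0.10396549798556909 0.08765230852988404 -14.400144034733831 [np.float64(0.6182145910890299), np.float64(0.6025394481620314), np.float64(0.592019388705666)]
16 [ 0.082   0.5923 -0.9219  1.6921  0.5168  1.1204 -0.7114] True
-16 [ 0.0692  0.5835 -0.9021  1.6927  0.5024  1.1146 -1.2602] True
0 [ 0.0771  0.5888 -0.9142  1.6923  0.5112  1.1182 -0.9869] True
164 [ 0.1862  0.6853 -1.0973  1.6876  0.6537  1.1844  1.7813] True
180 [ 0.1862  0.6853 -1.0973  1.6876  0.6537  1.1844  2.0605] True
196 [ 0.1862  0.6853 -1.0973  1.6876  0.6537  1.1844  2.3398] True
16 [ 0.31    0.5935 -0.9919  1.7302  0.5463  1.1223 -0.5717] True
-16 [ 0.3041  0.5887 -0.9825  1.7304  0.5392  1.1192 -1.1253] Tru
[... 368 characters left out ...]
07  0.1011  0.9484 -0.0113] True
0 [ 0.6735  0.2615 -0.3604  1.9493  0.1123  0.95    0.2589] True
164 [-0.6385  0.5085  1.2273  2.0061 -0.5652  1.0274 -2.5604] False
180 [-0.6385  0.5085  1.2273  2.0061 -0.5652  1.0274 -2.2812] True
196 [ 0.4015  0.2397 -0.0551  1.963   0.0162  0.9393 -2.5239] True
16 [ 0.5833  0.2627 -0.4526  1.9575  0.1399  0.9515  0.342 ] True
-16 [ 0.5401  0.2565 -0.4037  1.9595  0.1229  0.9489 -0.2028] True
0 [ 0.5617  0.2595 -0.4281  1.9585  0.1313  0.9502  0.0696] True
164 [-0.8838  0.6452  1.3765  2.0196 -0.7224  1.1026 -2.5968] False
180 [-0.8208  0.4916  1.2287  2.0182 -0.5494  1.019  -2.4649] False
196 [-0.8208  0.4916  1.2287  2.0182 -0.5494  1.019  -2.1857] True
```

```bash
cat >>h.py <<'E'
def R(deg):
    a=np.radians(deg);y=np.array([np.cos(a),np.sin(a),0]);z=np.array([0,0,-1.]);return np.c_[np.cross(y,z),y,z]
RT,RK=R(14.4),R(-16.7)
Z=.24
def st(t=""):
    s=ctrl.observe();print(t,"t",round(s["time_s"],2),s["position"],"F",s["ft_force"],"w",round(s["grip_width"],3));return s
def pick(xy):
    ctrl.move_to([*xy,Z],RT);ctrl.line_to([*xy,.056],feed=.15);st("down")
    ctrl.command_gripper(0.0);st("grip")
    ctrl.line_to([*xy,Z],feed=.12);st("lift")
def snap(n,f):
    im=ctrl.snapshot(n);cv2.imwrite(f"pics/{f}.png",im[:,:,::-1]);return im
E
python3 - <<'E'
from h import *
pick((.530,.3193))
ctrl.move_to([.4723,-.2210,Z],RK);ctrl.line_to([.4723,-.2210,.135],feed=.15);st("over")
a=snap("side","s1");b=snap("top","t1")
cv2.imwrite("pics/over1.png",np.hstack([a[180:460,180:480],b[120:400,300:600]])[:,:,::-1])
E
```

```text
down t 4.75 [0.5305 0.3198 0.057 ] F [-0.2462  0.4107 -0.5639] w 0.997
grip t 5.3 [0.5302 0.3194 0.0564] F [-0.426  -0.4861  5.5679] w 0.36
lift t 6.98 [0.5298 0.3191 0.2392] F [ 0.4836  0.5525 -0.6464] w 0.355
over t 9.79 [ 0.473  -0.2209  0.1358] F [ 0.4659 -0.5726 -0.4329] w 0.362
```

View pics/over1.png

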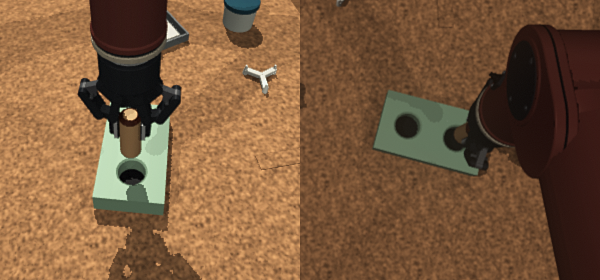

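The prop is held upright above the near bore. In the side crop its foot is at about (130,157) and its top at about (131,112). I'll compare these with the expected projections before lowering.

```bash
python3 - <<'E'
from h import *
for z in(.092,.182):print(proj("side",[.473,-.221,z])-[180,180],proj("top",[.473,-.221,z])-[0,120])
im=cv2.imread("pics/s1.png")[270:370,250:370]
cv2.imwrite("pics/s1c.png",cv2.resize(im,None,fx=5,fy=5,interpolation=cv2.INTER_CUBIC))
E
```

```text
[129.7937 150.9345] [462.7938 134.1776]
[129.3381 114.2923] [477.6716 127.0253]
```

View pics/s1c.png

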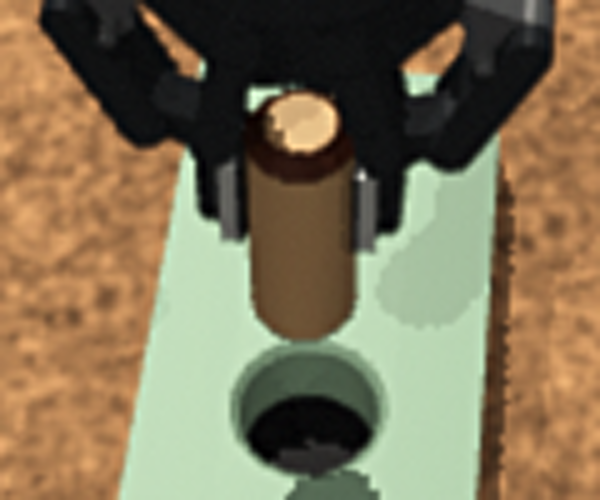

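Top disc is at side pixel (310.4,294.4), expected (309.3,294.3), so the prop is upright and centred. Lowering it now.

```bash
cat >>h.py <<'E'
def place(xy):
    for z in(.088,.065,.0545):
        ctrl.line_to([*xy,z],feed=.06);s=st("low")
        if abs(s["ft_force"][2])>15: print("STOP");return False
    ctrl.command_gripper(1.0);st("open");ctrl.line_to([*xy,Z],feed=.15);return True
E
python3 - <<'E'
from h import *
if place((.4723,-.2210)):
    pick((.5618,.2198))
    ctrl.move_to([.4982,-.1352,Z],RK);ctrl.line_to([.4982,-.1352,.135],feed=.15);st("over")
a=snap("side","s2");b=snap("top","t2")
for z in(.092,.182):print(proj("side",[.4982,-.1352,z])-[180,180])
cv2.imwrite("pics/over2.png",cv2.resize(np.hstack([a[230:400,220:400],b[180:350,340:520]]),None,fx=2.2,fy=2.2)[:,:,::-1])
E
```

```text
low t 10.82 [ 0.4726 -0.221   0.0883] F [-0.1574 -0.8143 -0.2467] w 0.36
low t 11.36 [ 0.4722 -0.2208  0.0647] F [-0.1705  0.1613 -0.8021] w 0.359
low t 11.68 [ 0.472  -0.2208  0.0541] F [ 0.2939  0.4319 -0.8041] w 0.361
open t 12.26 [ 0.4723 -0.221   0.0546] F [ 0.0087  0.7363 -0.5581] w 1.003
down t 16.67 [0.5623 0.2201 0.0569] F [0.8203 0.2904 0.6146] w 0.998
grip t 17.21 [0.562  0.2199 0.0564] F [-1.0347 -0.0559  3.9314] w 0.36
lift t 18.89 [0.5615 0.2196 0.2393] F [ 0.8075 -0.1923 -0.9774] w 0.358
over t 21.09 [ 0.4989 -0.1349  0.1358] F [ 0.2799 -0.9888 -1.047 ] w 0.358
[135.4097 104.891 ]
[135.5416  67.2314]
```

View pics/over2.png

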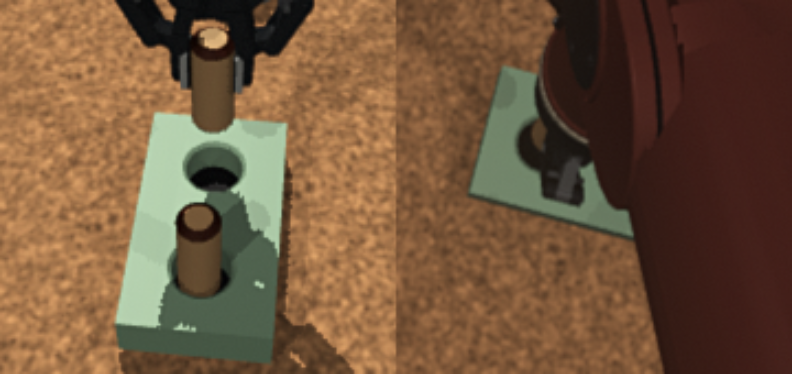

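The first prop stands upright in its bore. The second is held upright, with its top at about (316,247) against an expected (315.5,247.2). I'll lower it, retreat and check.

```bash
python3 - <<'E'
from h import *
if place((.4982,-.1352)):
    ctrl.set_joints([1.019,.333,.04,1.465,-.013,1.343,-.059]);st("home")
a=snap("side","s3");b=snap("top","t3")
for p in((.4723,-.2210,.098),(.4982,-.1352,.098)):print(proj("top",p),proj("side",p))
cv2.imwrite("pics/fin.png",cv2.resize(np.vstack([b[165:305,110:510],np.hstack([a[120:400,220:420],a[270:410,220:420].repeat(2,0)])]),None,fx=1.4,fy=1.4)[:,:,::-1])
h=cv2.cvtColor(b,cv2.COLOR_RGB2HSV);m=((h[:,:,1]>85)&(h[:,:,2]>75)).astype(np.uint8)
for t in(251.6,200),proj("top",(.4723,-.2210,.098)),proj("top",(.4982,-.1352,.098)):
    k=np.zeros_like(m);cv2.circle(k,(round(t[0]),round(t[1])),11,1,-1)
    n,l,s,c=cv2.connectedComponentsWithStats(m&k);j=1+s[1:,4].argmax();print(c[j],s[j],ray("top",c[j],.098))
E
```

```text
low t 22.12 [ 0.4985 -0.1352  0.0883] F [-0.2331 -0.6525 -0.5103] w 0.358
low t 22.66 [ 0.4981 -0.135   0.0647] F [ 0.8238  0.7183 -0.9922] w 0.361
low t 22.98 [ 0.4979 -0.1351  0.0541] F [-0.0907 -0.3206 -1.6259] w 0.356
open t 23.56 [ 0.4982 -0.1352  0.0546] F [ 0.6415  0.6564 -0.738 ] w 0.999
home t 26.75 [ 0.2855 -0.584   0.2314] F [ 0.2243 -0.0327  0.0135] w 1.004
[463.7169 254.1615] [309.3075 328.7888]
[411.5471 240.4865] [315.4178 282.5888]
[251.5155 199.9264] [243 191  18  19 258] [0.5775 0.1356 0.098 ]
[462.7583 254.7083] [457 249  13  12 120] [ 0.4714 -0.2193  0.098 ]
[410.5868 241.1157] [405 235  12  13 121] [ 0.4972 -0.1335  0.098 ]
```

View pics/fin.png

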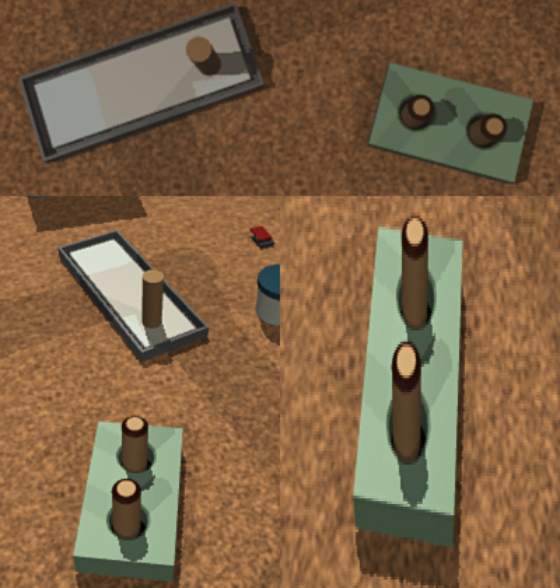

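Both props stand upright in their bores, with tops within 2 mm of the bore centres. The square prop is unmoved, and the arm is clear.

```bash
python3 -c "
from bench import ctrl
ctrl.job_done()"
```

```text
the job is handed in; nothing more can be done
```

Both chamfered props are in the rack, one in each bore. I lowered each to about 2 mm above the bore floor (judged from the arm's height) before letting go, and handed the job in at about 27 s of the 64 s allowed.

- **Seating:** in the final top view both prop tops are within about 2 mm of their bore centres, at the height expected for fully seated props. Both look upright in the top and side views. Vertical force stayed under 2 N while lowering, so nothing caught on the way down.
- **Square-ended prop:** its image position changed by less than 0.1 pixel, so it has not moved.
- **Arm:** it is back at its start pose with the gripper open, touching nothing.
- **Disagreements:**
  - The two cameras differed by about 3 mm on the prop positions, so I used the average.
  - The side-view bore centres were about 10 mm off because the lit bore wall skewed them. I used the top view for the bores, which matched the given 90 mm spacing and block size.

No check failed.

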